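# Weight the pickle press and set its timer

### The arm

A 6-joint arm with a two-finger parallel gripper is mounted at the origin on the work surface. World frame = base frame: x ahead of the robot, y to its left, z up, the work surface at z = 0. Lengths are in m, angles in rad, forces in N, time in s.
With the tool pointing down it reaches from about 0.375 to 0.975 m from the base axis. Payload 3.8 kg.
Tool frame: the origin (TCP) lies midway between the tips of the shut fingers; the grasp point (between the pads) lies 19 mm behind it; z points along the fingers, y is the line along which they close (so a half turn about z gives the same grasp; the last joint's range is limited). The gripper opens to 85 mm and grips with 20 to 120 N. Pads are 22 mm wide; open, the fingers measure 114 mm over their backs; the gripper's body (76 mm by 85 mm) begins 54 mm behind the grasp point. The pads swing forward as they close: fully open they stand 13 mm farther back than shut.
Start: joints at [1.078, 0.264, 1.604, -0, 1.274, -0.037], TCP at [0.297, 0.606, 0.231] pointing down, gripper open.
Joint ranges: [-2.63, 2.63], [-0.94, 2.18], [0.31, 2.57], [-1.31, 4.45], [0, 2.66], [-2.55, 2.55]. Speed limits (rad/s): [2.57, 2.57, 3.14, 3.14, 3.14, 3.14].

### API

Orientations are given as a rotation vector (axis times angle).
In Python, from workcell import sensors, viewer, job gives the robot as it stands.
- The arm moves only by the shell command python3 -m inch 'ROWS' [FORCE]. ROWS is JSON, one flat list of numbers, 7 for each row, row after row: the shift along the tool's x, y, z in mm, then the turn, a rotation vector about the tool's x, y, z in degrees, then the finger opening in mm, from 0 to 85.4. A call has exactly 8 rows; each row shifts and turns the commanded pose from where the row before left it, along the tool's axes as they then stand; what a row does not reach is not made up. A row lasts 1/10 s, in which the tool goes at most 50 mm and 8.59 degrees, less where a joint would pass 70% of its speed; a pose out of reach is approached as far as the arm can. A call is refused whole if a number of a shift passes 50 or a number of a turn 8.59, either way. A call with a gripper value outside its range is refused whole. The fingers move at their own pace and stop on an object; FORCE is the grip in N (left out, the last holds). Time passes only in rows, so rows that do not move let the fingers close, or fill a call up. It gives the time, the measured TCP pose, the force, the opening and the grip force at its end, in the units of the state.
- sensors.read_state(): the state, without advancing time (a new reading comes with each control period).
- viewer.read_camera(name): name is "scene" or "top" or "wrist"; returns the picture (400x640x3 uint8, red, green, blue); there is no depth.
- viewer.camera_params(name): a dict with "K" (3x3 intrinsics, pixels), "world_to_cam" (4x4, takes a point from world to camera coordinates). Camera axes: x right, y down, z forward; pixel columns grow to the right and rows downward; lengths in m; the calibration is good to about 2 mm. A picture is of the moment at which its call begins: read the wrist's pose just before it. camera_params takes no time and is no camera call; for the wrist camera it gives the pose at the moment of the call.
- job.finish_job(): hands the job in; it is judged then, once.
The state is a dict: "time": time; "q": joint angles; "joint_vel": joint speeds; "joint_torque": joint torques, N m; "tool_pos": TCP position; "tcp_rot": TCP orientation; "wrist_force": force on the tool from outside, world axes, zero at the start; "torque": the same for the moment, N m; "width": opening from 0.0 (shut) to 1.0 (fully open); "grip_force": force on a finger pad.
Only numpy, scipy, OpenCV 4.12 (cv2) and the standard library are available. Lean on these libraries where they do the work, as an engineer would, in place of code of your own. Each camera call takes 0.05 s, during which the arm holds its last target. There are 200 camera calls.

### The job

Get the pickles pressing for 20 minutes: lay the larger stone flat on the middle of the round wooden board in the brown crock, then rest the smaller stone steadily on the level part of the larger one's top, setting both down gently. Then wind the kitchen timer clockwise past its top (30-minute) mark and turn it back down to the 20-minute mark. Leave the dishes and the ladle where they are, and let go of everything.

Things in the scene. Friction and masses are not known exactly. Their poses are not given: they have to be found in the camera images.
- press: Pickle press, fixed: a low brown ceramic crock, 194 mm across at its rim and 60 mm high, with a pale wooden board (round, 162 mm across) lying in its mouth; the board's flat top is 70 mm above the counter. Origin: centre of the crock's underside, z up.
- board (a point): Centre of the wooden board's top face, 70 mm above the counter.
- big_stone: The larger grey pressing stone, loose, about 0.4 to 0.7 kg: irregular, 125 mm long (x), 62 mm wide (y), 36 mm high (z), underside flat and already down. Its two long sides are upright and parallel between 7 and 17 mm height from x = -40 to +34 mm. The top is level only from x = -14 to +46 mm and y = -24 to +24 mm; towards the -x end it slopes away to 17 mm height. Origin: centre of its underside, x along its length.
- seat (a point): Middle of the level part of the larger stone's top: 16 mm from the stone's origin along its +x, 36 mm up.
- small_stone: The smaller grey pressing stone, loose, about 0.2 to 0.35 kg: irregular, 92 mm long (x), 54 mm wide (y), 33 mm high (z), underside flat (about 70 x 42 mm) and already down, top humped. Its two long sides are upright and parallel between 7 and 24 mm height from x = -27 to +24 mm. Origin: centre of its underside, x along its length.
- timer_base: Base of the kitchen timer, fixed to the counter: round, aluminium, 100 mm across, 30 mm high, with a white dial ring on top bearing dark marks. Seen from above, clockwise from the round dot (zero, at the base's -x side): 5, 15, 25 minutes are short thin ticks, 10 and 20 long ticks, 30 (the top mark, at the base's +x side) a long tick with a crossbar at its outer end. 6 degrees a minute. Origin: centre of its underside, on the knob's axis, z up.
- timer (a joint): Angle of the timer's knob in rad: 0 at the dot, growing clockwise seen from above, 0.1047 a minute (6 degrees), so 30 minutes is 3.142 and 20 minutes is 2.094; a stop at 3.58. It begins at some leftover minutes between 4 and 10. Stays where it is left; friction about 0.06 N m.
- grip (a point): On the knob's axis, 61 mm above the counter: middle of the knob's upright grip bar, which is black, 60 mm long, 18 mm thick, and stands from 41 to 75 mm above the counter on a black disc 66 mm across. The point's x axis runs along the bar, away from its pointer end.
- pointer (a point): Pointer end of the grip bar's top (the end with the white line), 30 mm from the axis, 75 mm above the counter; it points at the minutes set.
- dish_a: Small brown ceramic side dish, loose, 100 mm across, 24 mm high; leave it alone. Origin: centre of its underside.
- dish_b: The other small brown dish, same size; leave it alone.
- ladle: Ladle with a steel handle and black head, loose, 280 mm long along its y (head at +y), 40 mm high; leave it alone. Origin: under the middle of its handle.
Things that resemble listed ones, but are neither listed nor needed, are in the scene too. Of the things shaped like the press, the brown one is meant.

How it is judged:
On the way, in this order (a step that is already met when the one before it is completed fails the run):
1. the larger stone lies flat on the middle of the board, let go (horizontal distance between big_stone and board below 0.035 m and height (world z) of big_stone between 0.064 and 0.076 m and angle between big_stone's own z axis and vertical below 0.1 rad and contact force between big_stone and the fingers below 0.1 N and linear speed of big_stone below 0.02 m/s), for 0.2 s.
2. the smaller stone rests on the level part of the larger one, let go (horizontal distance between small_stone and seat below 0.025 m and contact force between small_stone and big_stone above 0.5 N and angle between small_stone's own z axis and vertical below 0.12 rad and contact force between small_stone and the fingers below 0.1 N and linear speed of small_stone below 0.02 m/s), for 0.2 s.
3. the timer has been wound past its 30-minute mark (value of joint timer above 3.16 rad), for 0.05 s.
4. the timer has been turned back to 20 minutes (value of joint timer between 1.98 and 2.21 rad), for 0.2 s.
At the end, for the whole second after the job is handed in: Larger stone flat (0.1 rad) on the board, within 35 mm of its middle; smaller stone still on the larger one, within 25 mm of the middle of its level part, tilted under 0.12 rad; timer at 20 minutes within 1.1, having been past 30; nothing held (all of step 4 and horizontal distance between big_stone and board below 0.035 m and height (world z) of big_stone between 0.064 and 0.076 m and angle between big_stone's own z axis and vertical below 0.1 rad and horizontal distance between small_stone and seat below 0.025 m and contact force between small_stone and big_stone above 0.5 N and angle between small_stone's own z axis and vertical below 0.12 rad and linear speed of each of big_stone, small_stone below 0.02 m/s); the robot touches nothing.
It fails at once if the larger stone is dropped or thrown onto the board (over 0.45 m/s just above it) (horizontal distance between big_stone and board below 0.08 m and height (world z) of big_stone below 0.085 m and linear speed of big_stone above 0.45 m/s).
It fails at once if the smaller stone is dropped onto the larger one or the board, or falls off (over 0.45 m/s just above them) (horizontal distance between small_stone and board below 0.1 m and height (world z) of small_stone below 0.121 m and linear speed of small_stone above 0.45 m/s).
It fails at once if a dish or the ladle is moved by more than 30 mm (distance of any of dish_a, dish_b, ladle from where it was at the start of the episode above 0.03 m).
It also fails if it takes over 67 s, if anything falls off the work surface, if the arm or the gripper's body presses on something with over 40 N, if the wrist force passes 120 N, or if a joint passes its speed limit or range.

## Working session

There is one attempt and no reset: what is moved stays moved. The work goes in short steps, Python scripts to look and compute and a shell command to move; the robot and the scene stay as the last step left them, time stands still between calls to the robot, and variables do not carry over. Pictures are saved under pics/ and viewed, at most 10 in all, crops included, and the job is handed in when it is done.

```bash
mkdir -p pics; ls
python3 - <<'E'
from workcell import sensors, viewer
import cv2,numpy as np
print(sensors.read_state())
for n in ("top","scene"):
    im=viewer.read_camera(n); cv2.imwrite(f"pics/{n}0.png",im[:,:,::-1]); p=viewer.camera_params(n); print(n,p["K"].tolist(),np.round(p["world_to_cam"],4).tolist())
E
```

```text
pics
{'time': 0.0, 'q': array([ 1.07806309e+00,  2.64739193e-01,  1.60535002e+00, -7.46431444e-06,
        1.27372670e+00, -3.68893443e-02]), 'joint_vel': array([-0.00038407,  0.00109948, -0.00154609, -0.00058618, -0.00061668,
       -0.00034302]), 'joint_torque': array([-8.05907221e-04, -5.15100074e+01, -3.67320728e+01, -6.59866078e-05,
        1.27028039e-02,  8.08680824e-06]), 'tool_pos': array([0.29680164, 0.60543541, 0.2299844 ]), 'tcp_rot': array([-0.7097208 , -3.0597838 ,  0.00337287]), 'wrist_force': array([ 0.47003874, -0.64509084, -0.1440043 ]), 'torque': array([0.0266267 , 0.03831938, 0.00136056]), 'grip_force': 0.0, 'width': 0.9990751824926386}
top [[391.0137621699889, 0.0, 316.39288421728713], [0.0, 391.0137621699889, 196.4670996217442], [0.0, 0.0, 1.0]] [[-0.0053, -1.0, -0.0035, -0.1356], [-0.9969, 0.0055, -0.0785, 0.529], [0.0785, 0.0031, -0.9969, 1.315], [0.0, 0.0, 0.0, 1.0]]
scene [[500.8727861269744, 0.0, 319.65957326848655], [0.0, 500.8727861269744, 200.34285951111792], [0.0, 0.0, 1.0]] [[0.731, 0.6823, -0.0089, -0.2802], [0.4906, -0.5346, -0.6881, -0.2928], [-0.4742, 0.4986, -0.7256, 1.9813], [0.0, 0.0, 0.0, 1.0]]
```

View pics/top0.png

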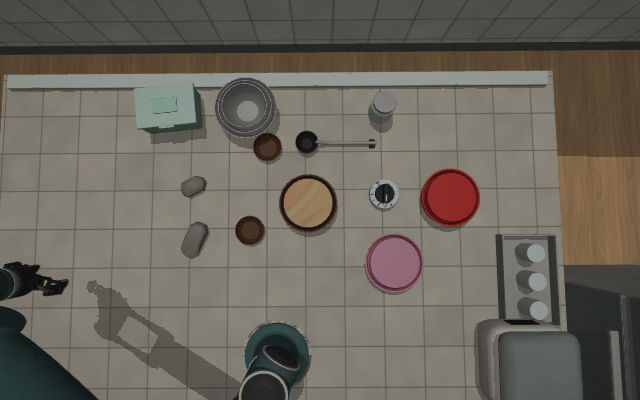

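View pics/scene0.png

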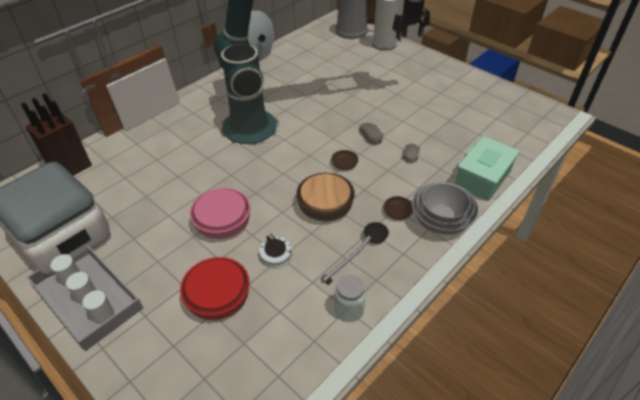

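The top view shows the large stone at (195,240), the small stone at (193,186), the brown crock with its wooden board at (308,203), and the timer at (384,194). The dishes are at (267,147) and (249,230), and the ladle runs from (306,142) to (374,143). The crock look-alikes are red (450,197) and pink (394,263). Only the one at (308,203) is brown with a wooden board, so that is the press.

```bash
cat > h.py <<'E'
import cv2,numpy as np
from workcell import sensors, viewer
from scipy.spatial.transform import Rotation as R
def ray(p,uv,z):
    "world points of pixels uv on plane height z"
    K,T=np.array(p["K"]),np.array(p["world_to_cam"]); uv=np.atleast_2d(uv).astype(float)
    d=(T[:3,:3].T@np.linalg.inv(K)@np.c_[uv,np.ones(len(uv))].T).T; c=-T[:3,:3].T@T[:3,3]
    return c+d*((z-c[2])/d[:,2])[:,None]
def proj(p,X):
    K,T=np.array(p["K"]),np.array(p["world_to_cam"]); X=np.atleast_2d(X); c=X@T[:3,:3].T+T[:3,3]; u=c@K.T; return u[:,:2]/u[:,2:]
def blob(mask,near,box):
    m=np.zeros_like(mask,np.uint8); x,y=near; m[y-box:y+box,x-box:x+box]=(mask[y-box:y+box,x-box:x+box]>0)
    cs,_=cv2.findContours(m,cv2.RETR_EXTERNAL,cv2.CHAIN_APPROX_NONE); return max(cs,key=cv2.contourArea)[:,0]
def rect(pts):
    (c,s,a)=cv2.minAreaRect((pts[:,:2]*1000).astype(np.float32)); 
    if s[0]<s[1]: s=s[::-1]; a+=90
    return np.round(c),np.round(s),round(a%180,1)
def tool():
    s=sensors.read_state(); M=R.from_rotvec(s["tcp_rot"]).as_matrix(); return s,s["tool_pos"],M
def go(target,yclose_deg):
    "shift in tool axes (mm) and turn about tool z (deg) to TCP target with y axis at world angle"
    s,t,M=tool(); d=M.T@(np.array(target)-t)*1000
    a=np.degrees(np.arctan2(M[1,1],M[0,1])); da=(yclose_deg-a+90)%180-90  # world turn
    print("t",round(s["time"],2),"tcp",np.round(t*1000,1),"zaxis",np.round(M[:,2],3),"yang",round(a,1),"shift",np.round(d,1),"turn_z",round(-da,1),"q6",round(s["q"][5],2))
E
python3 - <<'E'
from h import *
im=cv2.imread("pics/top0.png"); p=viewer.camera_params("top"); hsv=cv2.cvtColor(im,cv2.COLOR_BGR2HSV)
for n,uv in dict(big=(195,240),small=(193,186),tile=(215,210),shadow=(270,210)).items(): print(n,im[uv[1],uv[0]],hsv[uv[1],uv[0]])
wood=((hsv[:,:,0]<25)&(hsv[:,:,1]>70)&(hsv[:,:,2]>140))
b=blob(wood,(308,203),35); print("board",rect(ray(p,b,.07)))
dark=hsv[:,:,2]<130
for n,uv in dict(big=(195,240),small=(193,186)).items():
    b=blob(dark,uv,25); print(n,rect(ray(p,b,.015)),rect(b))
white=(hsv[:,:,1]<25)&(hsv[:,:,2]>190); b=blob(white,(384,194),22); print("timer",rect(ray(p,b,.03)))
for n,uv in dict(dish_a=(267,147),dish_b=(249,230)).items(): print(n,ray(p,uv,.024))
cv2.imwrite("pics/crop0.png",np.hstack([cv2.resize(im[150:270,160:280],(480,480),interpolation=cv2.INTER_CUBIC)]))
go([.5,.4,.25],0)
E
```

```text
big [85 92 96] [19 29 96]
small [ 92  99 102] [ 21  25 102]
tile [120 131 136] [ 21  30 136]
shadow [122 133 137] [ 22  28 137]
board (array([ 505., -109.]), array([155., 155.]), 179.7)
big (array([399., 295.]), array([160., 136.]), 142.7) (array([189314., 235242.]), array([47679., 39448.]), 127.6)
small (array([563., 294.]), array([139., 125.]), 43.1) (array([190612., 187467.]), array([39623., 36587.]), 47.1)Traceback (most recent call last):
  File "<stdin>", line 9, in <module>
  File "h.py", line 13, in blob
    cs,_=cv2.findContours(m,cv2.RETR_EXTERNAL,cv2.CHAIN_APPROX_NONE); return max(cs,key=cv2.contourArea)[:,0]
                                                                             ~~~^^^^^^^^^^^^^^^^^^^^^^^^
ValueError: max() iterable argument is empty
```

Run:
```python
from h import *
im=cv2.imread("pics/top0.png"); p=viewer.camera_params("top"); hsv=cv2.cvtColor(im,cv2.COLOR_BGR2HSV)
dark=hsv[:,:,2]<113
for n,uv in dict(big=(195,240),small=(193,186)).items():
    b=blob(dark,uv,25); print(n,rect(ray(p,b,.015)))
print("timer",ray(p,(384,194),.03)); print(im[185:205:2,384-18:384+18:3].max(2))
for n,uv in dict(dish_a=(267,147),dish_b=(249,230)).items(): print(n,ray(p,uv,.024))
print(ray(p,[(306,142),(374,143)],.02))
go([.42,.30,.25],0)
w=viewer.camera_params("wrist"); T=np.array(w["world_to_cam"]); s,t,M=tool(); print(w["K"]); print("cam in tool",M.T@(-T[:3,:3].T@T[:3,3]-t), "axes",np.round(M.T@T[:3,:3].T,2).tolist())
```

```text
big (array([401., 271.]), array([151., 137.]), 124.5)
small (array([562., 295.]), array([136., 125.]), 42.1)
timer [[ 0.53465265 -0.36781897  0.03      ]]
[[136 134 132 160 152  36  20  38 127 158 137 136]
 [134 134 103 158  36  35  25  33  32 159 155 135]
 [106  98 161 118  36  36  26  36  34 103 158 110]
 [136  89 158  48  38  33  27  34  35  46 160 131]
 [136  83 129  28  32  37  30  33  36  38 157 135]
 [137  79 158  25  39  37  30  62  35  44 160 136]
 [136  93 159 117  37  35  32  62  35  66 160 135]
 [137  75 159 155  39  37  36  60  33 159 157 136]
 [136 133 137 159  99  35  23  16  93 159 142 136]
 [138 137  74 159 118 129 129 131 154 159 103 136]]
dish_a [[0.69977655 0.03064627 0.024     ]]
dish_b [[0.41537944 0.09030109 0.024     ]]
[[ 0.7173042  -0.10356886  0.02      ]
 [ 0.71238096 -0.33834771  0.02      ]]
t 0.1 tcp [296.8 605.5 230.1] zaxis [-0.001 -0.002 -1.   ] yang 63.9 shift [-245.1 -220.1  -19.5] turn_z 63.9 q6 -0.04
[[304.74460942   0.         322.31591848]
 [  0.         304.74460942 196.24366205]
 [  0.           0.           1.        ]]
cam in tool [ 0.07823866  0.0006681  -0.14225419] axes [[0.0, -0.95, -0.31], [1.0, 0.0, -0.0], [0.0, -0.31, 0.95]]
```

```bash
python3 -m inch '[-29,-33,0,0,0,0,85,-29,-33,0,0,0,0,85,-29,-33,0,0,0,0,85,-29,-33,0,0,0,0,85,-29,-33,0,0,0,0,85,-29,-33,0,0,0,0,85,-29,-33,0,0,0,0,85,-29,-33,0,0,0,0,85]' 40
cat > look.py <<'E'
import sys
from h import *
w=viewer.camera_params("wrist"); im=viewer.read_camera("wrist")[:,:,::-1].copy(); cv2.imwrite(f"pics/{sys.argv[1]}.png",im)
np.save(f"{sys.argv[1]}.npy",np.array(w["world_to_cam"])); go([.4,.3,.25],0)
E
python3 look.py w1
```

```text
time: 0.9
tool_pos: [0.389, 0.2651, 0.2309]
tcp_rot: [-0.709, -3.06, 0.001]
wrist_force: [0.8, -0.2, 0.2]
width: 0.997
grip_force: 0.0
t 0.95 tcp [390.2 259.5 230.7] zaxis [ 0.    -0.006 -1.   ] yang 63.8 shift [  9.1  40.6 -19.6] turn_z 63.8 q6 -0.57
```

View pics/w1.png

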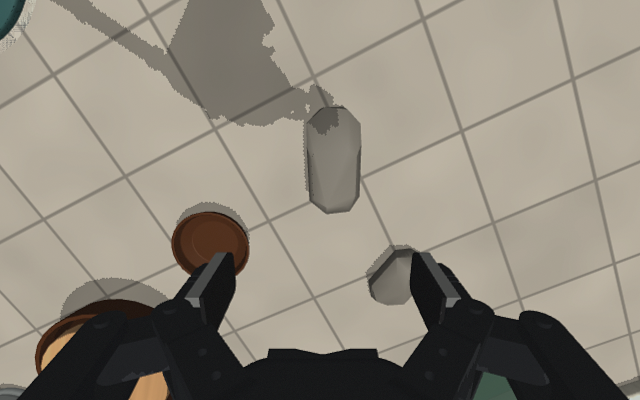

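The big stone spans (306–360, 105–213), the dish is at (210,240), and the small stone is at (395,275), partly behind a finger. I need an enlarged, contrast-stretched crop to see which end slopes.

Run:
```python
from h import *
im=cv2.imread("pics/w1.png"); K=viewer.camera_params("wrist")["K"]; p=dict(K=K,world_to_cam=np.load("w1.npy"))
c=im[90:225,290:375].astype(float); g=np.clip((c-60)*1.9,0,255).astype(np.uint8); a=cv2.resize(g,None,fx=4.4,fy=4.4,interpolation=cv2.INTER_CUBIC)
d=np.clip((im[235:320,355:440].astype(float)-60)*1.9,0,255).astype(np.uint8); d=cv2.resize(d,None,fx=4.4,fy=4.4,interpolation=cv2.INTER_CUBIC)
o=np.zeros((a.shape[0],a.shape[1]+d.shape[1],3),np.uint8); o[:,:a.shape[1]]=a; o[:d.shape[0],a.shape[1]:]=d; cv2.imwrite("pics/c1.png",o); print(o.shape)
print(ray(p,[(333,105),(333,213),(306,160),(361,160),(367,275),(420,275)],.012).round(3))
```

```text
(594, 748, 3)
[[0.331 0.307 0.012]
 [0.449 0.251 0.012]
 [0.374 0.251 0.012]
 [0.403 0.311 0.012]
 [0.551 0.254 0.012]
 [0.583 0.319 0.012]]
```

View pics/c1.png

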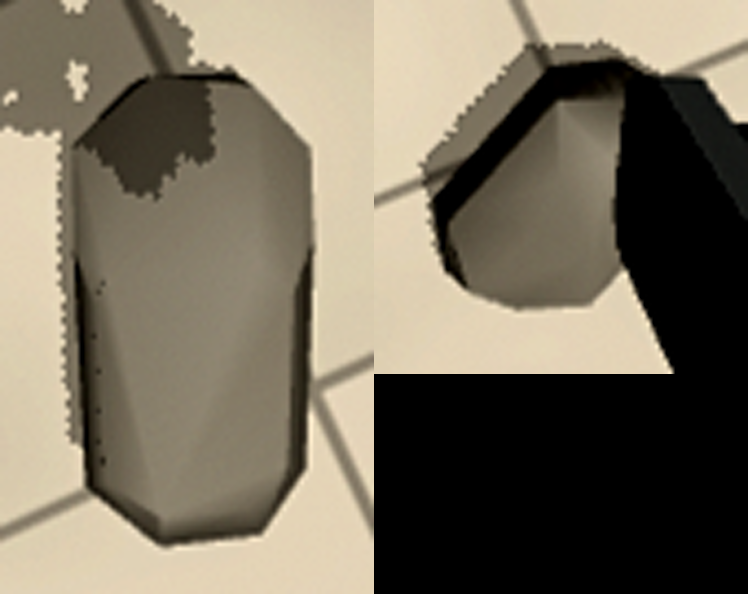

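The dark steep chamfer bands flank only the near (lower) half of the big stone. They cover about 60 mm of its length, which matches the level part from -14 to +46 mm. So +x is the lower image end, towards world (+x, −y), and the far end slopes. Next I move above it and look closer.

Run:
```python
from h import *
p=dict(K=viewer.camera_params("wrist")["K"],world_to_cam=np.load("w1.npy"))
a,b=ray(p,[(334,124),(334.7,198)],.014)[:,:2]; print(a,b,np.degrees(np.arctan2(*(b-a)[::-1]))); go([.389,.280,.12],64.6)
```

```text
[0.35031059 0.29947624] [0.43166084 0.26187512] -24.806976926074714
t 0.95 tcp [390.2 259.5 230.7] zaxis [ 0.    -0.006 -1.   ] yang 63.8 shift [ 10.5  18.4 110.5] turn_z -0.8 q6 -0.57
```

```bash
python3 -m inch '[3,4,25,0,0,-1,85,3,4,25,0,0,0,85,3,4,25,0,0,0,85,2,4,25,0,0,0,85,0,2,10,0,0,0,85,0,0,0,0,0,0,85,0,0,0,0,0,0,85,0,0,0,0,0,0,85]'; python3 look.py w2
```

```text
time: 1.75
tool_pos: [0.388, 0.2885, 0.1228]
tcp_rot: [0.683, 3.065, 0.003]
wrist_force: [-0.5, -1.4, 0.0]
width: 0.997
grip_force: 0.0
t 1.8 tcp [388.  288.5 122.8] zaxis [ 0.002  0.001 -1.   ] yang 64.9 shift [  -6.1   15.8 -127.2] turn_z 64.9 q6 -0.54
```

View pics/w2.png

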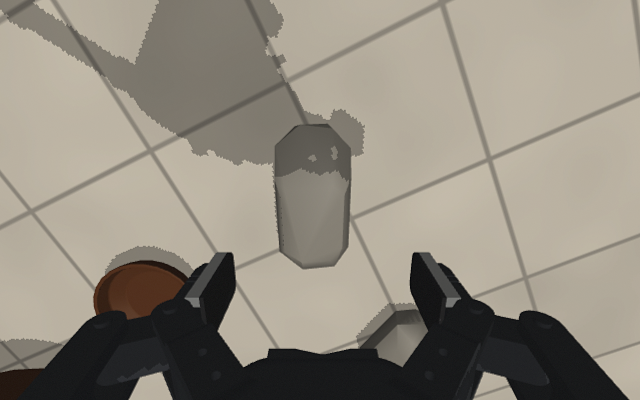

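The stone spans u 274–351 and v 124–269. It sits a little left of the midline between the fingers.

Run:
```python
from h import *
im=cv2.imread("pics/w2.png"); p=dict(K=viewer.camera_params("wrist")["K"],world_to_cam=np.load("w2.npy"))
L=[]
for v in (195,210,225,240):
    g=im[v,255:370].astype(int).sum(1)//3; d=np.abs(np.diff(g)); k=np.where(d>8)[0]; print(v,(k+255).tolist()); 
print(ray(p,[(274,185),(351,185),(279,245),(348,245)],.014).round(4).tolist(), ray(p,[(312,124),(320,269)],.012).round(4).tolist())
```

```text
195 [274, 275, 276, 277, 278, 279, 343, 344, 349, 350]
210 [274, 275, 276, 277, 278, 279, 280, 343, 348, 349, 363]
225 [275, 276, 277, 278, 279, 282, 342, 343, 348, 349, 350, 351, 352, 355, 356, 357]
240 [277, 278, 279, 280, 282, 283, 341, 342, 347, 348, 357, 358, 359, 362, 363, 364]
[[0.3642, 0.255, 0.014], [0.3922, 0.3146, 0.014], [0.4165, 0.2325, 0.014], [0.4432, 0.2895, 0.014]] [[0.3322, 0.3063, 0.012], [0.4561, 0.2552, 0.012]]
```

```bash
python3 -c "
from h import *
go([.391,.2797,.0],65.3)"
```

```text
t 1.8 tcp [388.  288.5 122.8] zaxis [ 0.002  0.001 -1.   ] yang 64.9 shift [ -6.2  -7.  122.8] turn_z -0.4 q6 -0.54
```

```bash
python3 -m inch '[-3,-3.5,20,0,0,0,85,-3,-3.5,20,0,0,0,85,0,0,20,0,0,0,85,0,0,20,0,0,0,80,0,0,15,0,0,0,75,0,0,10,0,0,0,75,0,0,0,0,0,0,75,0,0,0,0,0,0,75]' 60;  python3 -c "
from h import *
go([.391,.2797,.0],65.3)"
```

```text
time: 2.6
tool_pos: [0.3901, 0.2794, 0.017]
tcp_rot: [0.683, 3.066, 0.001]
wrist_force: [0.7, 0.7, -0.1]
width: 0.88
grip_force: 0.0
t 2.6 tcp [390.1 279.4  17. ] zaxis [ 0.001  0.001 -1.   ] yang 64.9 shift [-0.7  0.7 17. ] turn_z -0.4 q6 -0.56
```

```bash
python3 -m inch '[0,0,6,0,0,0,75,0,0,6,0,0,0,75,0,0,6,0,0,0,75,0,0,0,0,0,0,75,0,0,0,0,0,0,66,0,0,0,0,0,0,50,0,0,0,0,0,0,50,0,0,0,0,0,0,50]' 60;  python3 look.py w3
```

```text
time: 3.4
tool_pos: [0.3898, 0.2793, -0.0014]
tcp_rot: [0.683, 3.066, 0.001]
wrist_force: [-0.1, 0.7, 1.0]
width: 0.713
grip_force: 67.5
t 3.45 tcp [389.8 279.3  -1.4] zaxis [ 0.001  0.    -1.   ] yang 64.9 shift [  -0.6   23.3 -251.4] turn_z 64.9 q6 -0.56
```

View pics/w3.png

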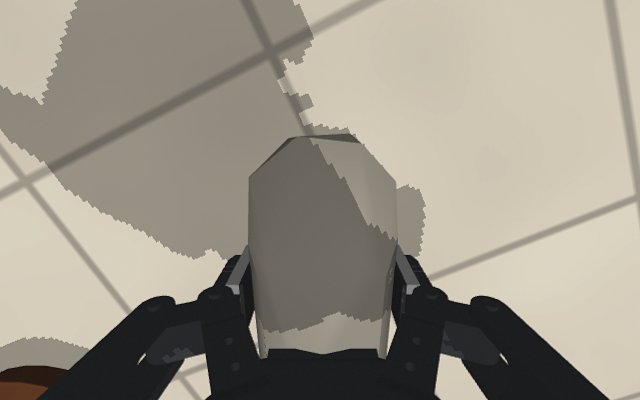

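The stone is held at a width of 61 mm on its upright sides, and the near end's slope is visible at v≈135–180. Lifting.

```bash
python3 -m inch '[0,0,-15,0,0,0,50,0,0,-30,0,0,0,50,0,0,-35,0,0,0,50,0,0,-35,0,0,0,50,-15,-17,-15,0,0,0,50,-27,-30,0,0,0,0,50,-27,-30,0,0,0,0,50,-27,-30,0,0,0,0,50]'
python3 -m inch '[-27,-30,0,0,0,0,50,-27,-30,0,0,0,0,50,-27,-30,0,0,0,0,50,-27,-30,0,0,0,0,50,-27,-30,0,0,0,0,50,-20,-23,0,0,0,0,50,0,0,0,0,0,0,50,0,0,0,0,0,0,50]'; python3 look.py w4;python3 -c "
from h import *
cv2.imwrite('pics/top4.png',viewer.read_camera('top')[:,:,::-1])
go([.5045,-.109,.0],65.3)"
```

```text
time: 4.25
tool_pos: [0.4295, 0.1397, 0.1269]
tcp_rot: [-0.681, -3.065, 0.002]
wrist_force: [0.7, -0.5, -5.7]
width: 0.712
grip_force: 68.4
time: 5.05
tool_pos: [0.4962, -0.0813, 0.1265]
tcp_rot: [-0.686, -3.062, -0.001]
wrist_force: [-1.5, -0.6, -7.3]
width: 0.71
grip_force: 68.6
t 5.1 tcp [496.1 -80.6 126.7] zaxis [-0.004  0.001 -1.   ] yang 64.8 shift [ 249.3  303.6 -122.5] turn_z 64.8 q6 -1.34
t 5.15 tcp [496.3 -80.2 126.9] zaxis [-0.003  0.001 -1.   ] yang 64.9 shift [-20.1 -22.5 126.8] turn_z -0.4 q6 -1.34
```

```bash
python3 -m inch '[-10,-11,0,0,0,0,50,-10,-11.5,10,0,0,0,50,0,0,15,0,0,0,50,0,0,13,0,0,0,50,0,0,8,0,0,0,50,0,0,5,0,0,0,50,0,0,2,0,0,0,50,0,0,0,0,0,0,50]';python3 -c "
from h import *
go([.5045,-.109,.0],65.3)"
```

```text
time: 5.95
tool_pos: [0.5064, -0.1097, 0.0751]
tcp_rot: [-0.683, -3.066, -0.0]
wrist_force: [0.1, -0.1, -6.4]
width: 0.714
grip_force: 68.6
t 5.95 tcp [ 506.4 -109.7   75.1] zaxis [-0.  0. -1.] yang 64.9 shift [ 2.  -0.2 75.1] turn_z -0.4 q6 -1.39
```

```bash
python3 -m inch '[0,0,2,0,0,0,50,0,0,1.5,0,0,0,50,0,0,1,0,0,0,50,0,0,1,0,0,0,50,0,0,0.5,0,0,0,50,0,0,0,0,0,0,50,0,0,0,0,0,0,50,0,0,0,0,0,0,50]'
```

```text
time: 6.75
tool_pos: [0.5065, -0.1099, 0.0693]
tcp_rot: [0.683, 3.066, -0.0]
wrist_force: [-0.5, 0.6, -7.0]
width: 0.707
grip_force: 68.6
```

```bash
python3 -m inch '[0,0,0.5,0,0,0,50,0,0,0.5,0,0,0,50,0,0,0.5,0,0,0,50,0,0,0,0,0,0,50,0,0,0,0,0,0,50,0,0,0,0,0,0,50,0,0,0,0,0,0,50,0,0,0,0,0,0,50]'
```

```text
time: 7.55
tool_pos: [0.5066, -0.1099, 0.0686]
tcp_rot: [0.683, 3.066, -0.0]
wrist_force: [-5.4, 0.7, 5.0]
width: 0.707
grip_force: 70.0
```

Contact. I open gradually, then rise and back off.

```bash
python3 -m inch '[0,0,0,0,0,0,62,0,0,0,0,0,0,64,0,0,0,0,0,0,68,0,0,0,0,0,0,75,0,0,0,0,0,0,80,0,0,-15,0,0,0,80,0,0,-25,0,0,0,80,0,0,-40,0,0,0,85]'
python3 -m inch '[0,0,-40,0,0,0,85,40,0,-10,0,0,0,85,40,0,0,0,0,0,85,40,0,0,0,0,0,85,20,0,0,0,0,0,85,0,0,0,0,0,0,85,0,0,0,0,0,0,85,0,0,0,0,0,0,85]'; python3 look.py w5; python3 -c "
from h import *
cv2.imwrite('pics/top5.png',viewer.read_camera('top')[:,:,::-1])
im=cv2.imread('pics/w5.png'); cv2.imwrite('pics/w5v.png',np.hstack([im]))"
```

```text
time: 8.35
tool_pos: [0.5042, -0.1093, 0.1459]
tcp_rot: [-0.682, -3.061, -0.0]
wrist_force: [0.7, 0.2, -0.3]
width: 0.997
grip_force: 0.0
time: 9.15
tool_pos: [0.3808, -0.0509, 0.1982]
tcp_rot: [0.683, 3.065, -0.0]
wrist_force: [0.4, 0.1, 0.1]
width: 0.991
grip_force: 0.0
t 9.2 tcp [380.8 -50.9 198.1] zaxis [ 0.001 -0.    -1.   ] yang 64.9 shift [131.6 325.9 -52. ] turn_z 64.9 q6 -1.33
```

View pics/w5v.png

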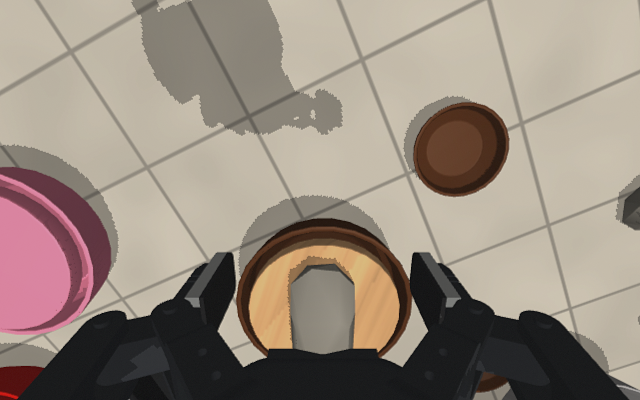

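The big stone lies across the middle of the board: the board spans u 249–400 and the stone u 290–355. I check the centring in the top view and set course for the small stone.

Run:
```python
from h import *
im=cv2.imread("pics/top5.png"); p=viewer.camera_params("top"); hsv=cv2.cvtColor(im,cv2.COLOR_BGR2HSV)
st=((hsv[:,:,1]<60)&(hsv[:,:,2]>60)); b=blob(st,(308,203),22); print("stone on board",rect(ray(p,b,.09)))
wood=((hsv[:,:,0]<25)&(hsv[:,:,1]>70)&(hsv[:,:,2]>140)); print("board",rect(ray(p,blob(wood,(308,203),35),.07)))
w=dict(K=viewer.camera_params("wrist")["K"],world_to_cam=np.load("w1.npy")); print(ray(w,[(396,273)],.02), ray(p,(193.5,186),.02))
go([.5,.27,.2],65)
cv2.imwrite("pics/c5.png",cv2.resize(im[165:240,150:350],(800,300),interpolation=cv2.INTER_CUBIC))
```

```text
stone on board (array([ 503., -109.]), array([122.,  61.]), 156.5)
board (array([ 505., -109.]), array([155., 155.]), 179.7)
[[0.55992644 0.29075801 0.02      ]] [[0.56665563 0.28262148 0.02      ]]
t 9.25 tcp [380.7 -50.9 197.9] zaxis [ 0. -0. -1.] yang 64.9 shift [ 28.3 341.2  -2.1] turn_z -0.1 q6 -1.33
```

View pics/c5.png

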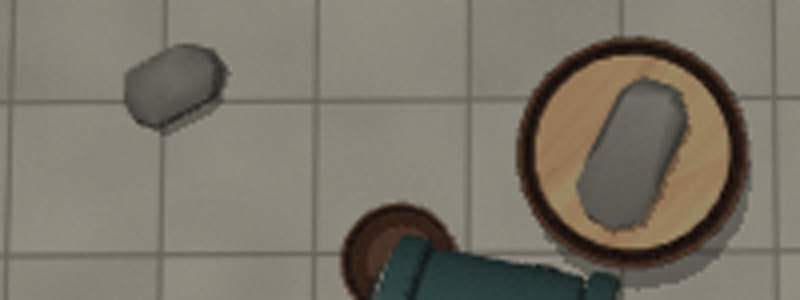

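```bash
python3 -m inch '[-2,45,0,0,0,0,85,-2,45,0,0,0,0,85,-2,45,0,0,0,0,85,-4,45,0,0,0,0,85,-4,45,0,0,0,0,85,-4,45,0,0,0,0,85,-4,45,0,0,0,0,85,-3,40,0,0,0,0,85]' 40
python3 -m inch '[0,20,0,0,0,8,85,0,0,-10,0,0,8,85,0,0,0,0,0,8,85,0,0,0,0,0,8,85,0,0,0,0,0,8,85,0,0,0,0,0,0,85,0,0,0,0,0,0,85,0,0,0,0,0,0,85]'; python3 -c "
from h import *
go([.565,.285,.14],24)"
```

```text
time: 10.05
tool_pos: [0.5547, 0.2625, 0.1968]
tcp_rot: [-0.682, -3.066, 0.001]
wrist_force: [0.8, -1.0, -0.2]
width: 0.997
grip_force: 0.0
time: 10.85
tool_pos: [0.5617, 0.2784, 0.2073]
tcp_rot: [-1.688, -2.649, 0.001]
wrist_force: [-0.6, 0.7, -0.1]
width: 0.993
grip_force: 0.0
t 10.85 tcp [561.7 278.4 207.3] zaxis [-0.001 -0.    -1.   ] yang 25.0 shift [ 4.6  5.8 67.3] turn_z 1.0 q6 -0.02
```

```bash
python3 -m inch '[0,2,20,0,0,0,85,0,2,20,0,0,0,85,0,2,20,0,0,0,85,0,0,10,0,0,0,85,0,0,0,0,0,0,85,0,0,0,0,0,0,85,0,0,0,0,0,0,85,0,0,0,0,0,0,85]'; python3 look.py w6
```

```text
time: 11.65
tool_pos: [0.5677, 0.2814, 0.1392]
tcp_rot: [1.69, 2.647, 0.003]
wrist_force: [-0.1, 0.7, -0.4]
width: 0.998
grip_force: 0.0
t 11.7 tcp [567.6 281.3 139.1] zaxis [ 0.002  0.001 -1.   ] yang 24.9 shift [  87.5 -143.9 -111.2] turn_z 24.9 q6 -0.01
```

View pics/w6.png

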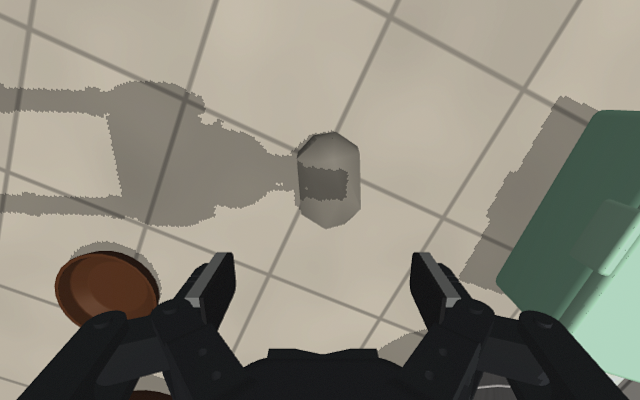

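The small stone spans u 297–361 and v 131–228. Its long sides run nearly vertical in the image.

Run:
```python
from h import *
im=cv2.imread("pics/w6.png"); p=dict(K=viewer.camera_params("wrist")["K"],world_to_cam=np.load("w6.npy"))
E=[]
for v in (160,170,180,190,200,208):
    g=im[v,285:375].astype(int).sum(1)//3; k=np.where(np.abs(np.diff(g))>8)[0]+285; print(v,k.tolist())
r=ray(p,[(297.5,158),(360,158),(298.5,205),(361,205)],.015); print(r.round(4).tolist(), np.linalg.norm(r[1]-r[0]),np.linalg.norm(r[3]-r[2]))
a,b=(r[0]+r[1])/2,(r[2]+r[3])/2; print(a,b,np.degrees(np.arctan2(*(b-a)[1::-1]))); print(ray(p,[(329,131),(329,228)],.012).round(4).tolist())
print(M:=ray(p,[(329,131),(329,228)],.012).mean(0)); go([M[0],M[1],0.004],25)
```

```text
160 [296, 359, 360]
170 [296, 297, 332, 335, 343, 359, 360]
180 [297, 298, 347, 348, 359, 365]
190 [285, 288, 291, 293, 298, 299, 345, 359, 360]
200 [293, 294, 299, 301, 303, 317, 321, 323, 324, 328, 329, 339, 342, 359, 360]
208 [296, 297, 298, 359, 360]
[[0.5369, 0.2982, 0.015], [0.5869, 0.3214, 0.015], [0.5553, 0.2582, 0.015], [0.6079, 0.2826, 0.015]] 0.05521180690443284 0.05798206511968662
[0.561887   0.30980312 0.015     ] [0.58155787 0.27039674 0.015     ] -63.472560526785834
[[0.5522, 0.3308, 0.012], [0.5915, 0.248, 0.012]]
[0.57185917 0.2894025  0.012     ]
t 11.7 tcp [567.6 281.3 139.1] zaxis [ 0.002  0.001 -1.   ] yang 24.9 shift [  5.6   7.  135.1] turn_z -0.1 q6 -0.01
```

```bash
python3 -m inch '[3,3,20,0,0,-1,85,3,4,20,0,0,0,85,0,0,20,0,0,0,85,0,0,20,0,0,0,80,0,0,20,0,0,0,75,0,0,15,0,0,0,72,0,0,0,0,0,0,72,0,0,0,0,0,0,72]'; python3 -c "
from h import *
go([.5719,.2894,.002],26.2)"
```

```text
time: 12.5
tool_pos: [0.5708, 0.2895, 0.023]
tcp_rot: [1.667, 2.663, 0.0]
wrist_force: [-0.5, -1.0, -0.4]
width: 0.844
grip_force: 0.0
t 12.5 tcp [570.8 289.5  23. ] zaxis [ 0.  0. -1.] yang 25.9 shift [-0.5  0.9 21. ] turn_z -0.3 q6 -0.02
```

```bash
python3 -m inch '[0,1,8,0,0,0,72,0,0,8,0,0,0,70,0,0,5,0,0,0,66,0,0,0,0,0,0,62,0,0,0,0,0,0,58,0,0,0,0,0,0,40,0,0,0,0,0,0,40,0,0,0,0,0,0,40]' 50; python3 -c "
from h import *
go([.5719,.2894,.12],26.2)"
```

```text
time: 13.3
tool_pos: [0.5719, 0.29, 0.0022]
tcp_rot: [1.667, 2.662, 0.001]
wrist_force: [0.5, 1.3, 1.2]
width: 0.625
grip_force: 53.7
t 13.3 tcp [571.9 290.    2.2] zaxis [ 0.001  0.    -1.   ] yang 25.9 shift [  -0.5   -0.2 -117.8] turn_z -0.3 q6 -0.02
```

```bash
python3 -m inch '[0,0,-15,0,0,0,40,0,0,-25,0,0,0,40,0,0,-25,0,0,0,40,0,0,-25,0,0,-8,40,0,0,-25,0,0,-8,40,0,0,-25,0,0,-8,40,0,0,-20,0,0,-8,40,0,0,0,0,0,-7,40]'; python3 -m inch '[0,0,0,0,0,0,40,0,0,0,0,0,0,40,0,-10,0,0,0,0,40,0,-20,0,0,0,0,40,0,-30,0,0,0,0,40,0,-40,0,0,0,0,40,0,-40,0,0,0,0,40,0,-40,0,0,0,0,40]'; python3 -c "
from h import *
go([.5195,-.1157,.16],64.9)"
```

```text
time: 14.1
tool_pos: [0.5736, 0.2908, 0.1667]
tcp_rot: [0.674, 3.063, 0.006]
wrist_force: [0.6, -0.8, -3.4]
width: 0.623
grip_force: 53.4
time: 14.9
tool_pos: [0.4932, 0.125, 0.1608]
tcp_rot: [-0.684, -3.064, 0.002]
wrist_force: [1.4, -0.9, -3.4]
width: 0.623
grip_force: 53.4
t 14.9 tcp [493.2 125.  160.8] zaxis [-0.002 -0.001 -1.   ] yang 64.8 shift [-126.2 -206.7    0.9] turn_z -0.1 q6 -0.93
```

```bash
python3 -m inch '[-21,-34,0,0,0,0,40,-21,-34,0,0,0,0,40,-21,-34,0,0,0,0,40,-21,-34,0,0,0,0,40,-21,-34,0,0,0,0,40,-15,-25,0,0,0,0,40,-6,-10,0,0,0,0,40,0,0,0,0,0,0,40]'; python3 -c "
from h import *
go([.5195,-.1157,.118],64.9)"
```

```text
time: 15.7
tool_pos: [0.5214, -0.1136, 0.1612]
tcp_rot: [-0.688, -3.064, 0.0]
wrist_force: [0.5, 0.4, -2.5]
width: 0.618
grip_force: 53.4
t 15.7 tcp [ 521.4 -113.6  161.2] zaxis [-0.001  0.    -1.   ] yang 64.7 shift [ 0.8 -2.7 43.2] turn_z -0.2 q6 -1.39
```

```bash
python3 -m inch '[0,-2,10,0,0,0,40,0,0,12,0,0,0,40,0,0,10,0,0,0,40,0,0,8,0,0,0,40,0,0,5,0,0,0,40,0,0,3,0,0,0,40,0,0,2,0,0,0,40,0,0,0,0,0,0,40]';python3 -m inch '[0,0,0.5,0,0,0,40,0,0,0.5,0,0,0,40,0,0,0.5,0,0,0,40,0,0,0.5,0,0,0,40,0,0,0.5,0,0,0,40,0,0,0,0,0,0,40,0,0,0,0,0,0,40,0,0,0,0,0,0,40]'
```

```text
time: 16.5
tool_pos: [0.5215, -0.114, 0.1118]
tcp_rot: [0.683, 3.066, -0.0]
wrist_force: [-0.2, -0.6, -3.6]
width: 0.626
grip_force: 53.4
time: 17.3
tool_pos: [0.5214, -0.1141, 0.1093]
tcp_rot: [-0.683, -3.066, 0.0]
wrist_force: [-0.2, 0.2, -3.2]
width: 0.624
grip_force: 53.4
```

```bash
python3 -m inch '[0,0,0.5,0,0,0,40,0,0,0.5,0,0,0,40,0,0,0.5,0,0,0,40,0,0,0,0,0,0,40,0,0,0,0,0,0,40,0,0,0,0,0,0,40,0,0,0,0,0,0,40,0,0,0,0,0,0,40]'
```

```text
time: 18.1
tool_pos: [0.5215, -0.1141, 0.1081]
tcp_rot: [0.683, 3.066, -0.0]
wrist_force: [-1.9, 0.6, 3.3]
width: 0.623
grip_force: 54.0
```

Contact at the expected height of 0.108 m. I open gently, rise, and head for the timer at about (0.535, −0.368).

```bash
python3 -m inch '[0,0,0,0,0,0,55,0,0,0,0,0,0,57,0,0,0,0,0,0,61,0,0,0,0,0,0,68,0,0,0,0,0,0,76,0,0,-10,0,0,0,80,0,0,-25,0,0,0,85,0,0,-35,0,0,0,85]'; python3 -m inch '[0,0,-30,0,0,0,85,0,0,-10,0,0,0,85,0,0,0,0,0,0,85,0,0,0,0,0,0,85,0,0,0,0,0,0,85,0,0,0,0,0,0,85,0,0,0,0,0,0,85,0,0,0,0,0,0,85]'; python3 look.py w7
python3 - <<'E'
from h import *
p=dict(K=viewer.camera_params("wrist")["K"],world_to_cam=np.load("w7.npy"))
print("seat px",proj(p,[.5195,-.1157,.106]),"timer px",proj(p,[.535,-.368,.03]))
go([.535,-.368,.22],64.9)
E
```

```text
time: 18.9
tool_pos: [0.5198, -0.1136, 0.177]
tcp_rot: [-0.682, -3.062, -0.0]
wrist_force: [-0.1, -0.9, -0.6]
width: 0.999
grip_force: 0.0
time: 19.7
tool_pos: [0.5211, -0.1139, 0.217]
tcp_rot: [-0.683, -3.065, -0.0]
wrist_force: [-0.3, -0.3, 0.2]
width: 0.992
grip_force: 0.0
t 19.75 tcp [ 521.2 -114.   217.3] zaxis [-0.001  0.    -1.   ] yang 64.9 shift [285.5 323.4 -32.5] turn_z 64.9 q6 -1.39
seat px [[319.06625415 192.00075702]] timer px [[139.36224845 268.04626111]]
t 19.75 tcp [ 521.2 -114.   217.3] zaxis [-0.001  0.    -1.   ] yang 64.9 shift [-120.3 -224.1   -2.8] turn_z -0.0 q6 -1.39
```

```bash
python3 -m inch '[-20,-37,0,0,0,0,85,-20,-37,0,0,0,0,85,-20,-37,0,0,0,0,85,-20,-37,0,0,0,0,85,-20,-37,0,0,0,0,85,-20,-38,0,0,0,0,85,0,0,0,0,0,0,85,0,0,0,0,0,0,85]'; python3 look.py w8
python3 - <<'E'
from h import *
p=dict(K=viewer.camera_params("wrist")["K"],world_to_cam=np.load("w8.npy")); im=cv2.imread("pics/w8.png"); w7=cv2.imread("pics/w7.png"); top=viewer.read_camera("top")[:,:,::-1].copy(); cv2.imwrite("pics/top8.png",top)
c=proj(p,[.535,-.368,.03])[0]; print(c); x,y=c.astype(int)
a=cv2.resize(im[y-50:y+50,x-50:x+50],(600,600),interpolation=cv2.INTER_CUBIC)
o=np.zeros((600,800,3),np.uint8); o[:,:600]=a; o[:200,600:]=cv2.resize(w7[120:260,250:390],(200,200)); o[200:400,600:]=cv2.resize(top[168:238,273:343],(200,200)); o[400:,600:]=cv2.resize(im[100:300,220:420],(200,200))
cv2.imwrite("pics/m8.png",o); print("tl",x-50,y-50)
E
```

```text
time: 20.55
tool_pos: [0.535, -0.3677, 0.2172]
tcp_rot: [-0.686, -3.065, -0.001]
wrist_force: [-0.3, 1.0, 0.0]
width: 0.994
grip_force: 0.0
t 20.6 tcp [ 535.1 -366.7  217.3] zaxis [-0.001  0.001 -1.   ] yang 64.8 shift [405.8 546.  -31.9] turn_z 64.8 q6 -1.77
[321.42430803 172.53695328]
tl 271 122
```

View pics/m8.png

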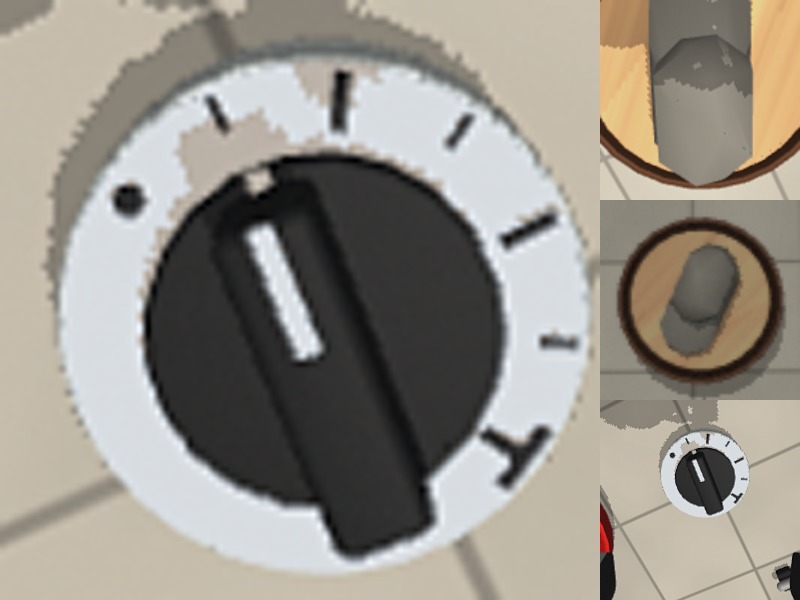

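The timer's dot is at crop (128,200) and the 30 mark's crossbar at (525,458), with the ticks running clockwise between them. The knob's white line runs from (258,225) to (310,360), and the pointer end is up-left, near 5 minutes. The insets show the small stone on the lower (+x) end of the big one. Next, the knob geometry.

Run:
```python
from h import *
p=dict(K=viewer.camera_params("wrist")["K"],world_to_cam=np.load("w8.npy"))
f=lambda *uv:[(u/6+271-.4,v/6+122-.4) for u,v in uv]
r=ray(p,f((128,200),(522,458),(340,100),(528,230)),.03); print(r.round(4)); c=(r[0]+r[1])/2
w=ray(p,f((258,225),(310,360)),.075); print("line",w.round(4))
im=cv2.imread("pics/w8.png"); m=(im.min(2)>150)
b=blob(m,(325,176),52); e=cv2.fitEllipse(b.astype(np.float32)); print("ring centre px",e[0]); rc=ray(p,e[0],.03)[0]; print("centre marks",c,"ring",rc)
an=lambda d:np.degrees(np.arctan2(d[1],d[0]))
print("dot ang",an(r[0]-rc),"30 ang",an(r[1]-rc),"10",an(r[2]-rc),"20",an(r[3]-rc),"bar ang",an(w[0]-w[1]),"pointer from c",an(w[0]-rc))
z=ray(p,f((128,200)),.03)[0]
```

```text
[[ 0.5036 -0.3887  0.03  ]
 [ 0.5793 -0.3434  0.03  ]
 [ 0.5037 -0.3463  0.03  ]
 [ 0.5395 -0.3252  0.03  ]]
line [[ 0.5105 -0.3645  0.075 ]
 [ 0.5339 -0.3664  0.075 ]]
ring centre px (325.2492370605469, 177.3087158203125)
centre marks [ 0.54144032 -0.36602582  0.03      ] ring [ 0.54173739 -0.3664667   0.03      ]
dot ang -149.79516653864715 30 ang 31.583666738122748 10 152.11304890545017 20 93.0659065340823 bar ang 175.24128318164463 pointer from c 176.36875528523316
```

```bash
python3 -m inch '[-2,2,20,0,0,-7,60,-2,1,20,0,0,-7,50,0,0,20,0,0,-6.4,45,0,0,20,0,0,0,45,0,0,20,0,0,0,45,0,0,15,0,0,0,45,0,0,0,0,0,0,45,0,0,0,0,0,0,45]' 40; python3 -c "
from h import *
go([.540,-.3665,.05],85.2)"; python3 look.py w9 >/dev/null
python3 - <<'E'
from h import *
p=dict(K=viewer.camera_params("wrist")["K"],world_to_cam=np.load("w9.npy")); im=cv2.imread("pics/w9.png"); hsv=cv2.cvtColor(im,cv2.COLOR_BGR2HSV)
g=proj(p,[.540,-.3665,.075])[0]; print("px",g)
x,y=g.astype(int); m=(im.min(2)>140).astype(np.uint8); n,l,s,c=cv2.connectedComponentsWithStats(m)
for i in range(1,n):
    if s[i,4]>25 and abs(c[i]-g).max()<110:
        pts=np.argwhere(l==i)[:,::-1]; print(s[i],c[i].round(1), rect(ray(p,pts,.075)) if s[i,4]<900 else "")
E
```

```text
time: 21.45
tool_pos: [0.5405, -0.3649, 0.103]
tcp_rot: [-0.128, -3.139, -0.0]
wrist_force: [0.4, 0.2, 0.7]
width: 0.526
grip_force: 0.0
t 21.45 tcp [ 540.5 -364.9  103. ] zaxis [-0.  0. -1.] yang 85.3 shift [ 0.4 -1.6 53. ] turn_z 0.1 q6 -2.12
px [318.77792077 231.85652915]
[  137    33   356   310 57588] [335.9 178.5] 
[316 167   6   5  29] [318.6 169.1] (array([ 501., -363.]), array([3., 2.]), 85.4)
[315 187   8  35 224] [318.4 203.6] (array([ 522., -365.]), array([21.,  4.]), 177.0)
```

```bash
python3 -m inch '[0,-1,15,0,0,0,45,0,0,15,0,0,0,45,0,0,15,0,0,0,45,0,0,7,0,0,0,45,0,0,0,0,0,0,30,0,0,0,0,0,0,22,0,0,0,0,0,0,10,0,0,0,0,0,0,10]' 40; python3 -m inch '[0,0,0,0,0,0,10,0,0,0,0,0,0,10,0,0,0,0,0,0,10,0,0,0,0,0,4,10,0,0,0,0,0,6,10,0,0,0,0,0,6,10,0,0,0,0,0,0,10,0,0,0,0,0,0,10]'
```

```text
time: 22.3
tool_pos: [0.5403, -0.3669, 0.051]
tcp_rot: [0.129, 3.138, -0.001]
wrist_force: [-0.1, -1.2, -3.3]
width: 0.199
grip_force: 43.6
time: 23.1
tool_pos: [0.5403, -0.3671, 0.051]
tcp_rot: [0.561, 3.091, -0.001]
wrist_force: [0.1, -3.7, -2.9]
width: 0.201
grip_force: 43.6
```

```bash
python3 -m inch '[0,0,0,0,0,8,10,0,0,0,0,0,8,10,0,0,0,0,0,8,10,0,0,0,0,0,8,10,0,0,0,0,0,8,10,0,0,0,0,0,8,10,0,0,0,0,0,8,10,0,0,0,0,0,8,10]'; python3 -m inch '[0,0,0,0,0,8,10,0,0,0,0,0,8,10,0,0,0,0,0,8,10,0,0,0,0,0,8,10,0,0,0,0,0,8,10,0,0,0,0,0,8,10,0,0,0,0,0,8,10,0,0,0,0,0,8,10]';  python3 -m inch '[0,0,0,0,0,8,10,0,0,0,0,0,2,10,0,0,0,0,0,0,10,0,0,0,0,0,0,10,0,0,0,0,0,0,10,0,0,0,0,0,0,10,0,0,0,0,0,0,10,0,0,0,0,0,0,10]'; python3 -c "
from h import *
go([.540,-.3665,.05],-60)"
```

```text
time: 23.9
tool_pos: [0.5395, -0.3678, 0.051]
tcp_rot: [2.12, 2.318, -0.003]
wrist_force: [-2.4, -5.7, -3.5]
width: 0.202
grip_force: 43.9
time: 24.7
tool_pos: [0.5386, -0.3674, 0.0509]
tcp_rot: [3.026, 0.843, -0.005]
wrist_force: [-5.6, -3.8, -0.7]
width: 0.2
grip_force: 44.2
time: 25.5
tool_pos: [0.5385, -0.3673, 0.0509]
tcp_rot: [-3.087, -0.584, 0.005]
wrist_force: [-5.5, -3.8, 0.3]
width: 0.2
grip_force: 44.0
t 25.5 tcp [ 538.5 -367.3   50.9] zaxis [-0.003 -0.001 -1.   ] yang -68.6 shift [ 1.7 -0.2  0.9] turn_z -8.6 q6 0.56
```

```bash
python3 -m inch '[0,0,0,0,0,5,10,0,0,0,0,0,0,10,0,0,0,0,0,0,10,0,0,0,0,0,-7,10,0,0,0,0,0,-8,10,0,0,0,0,0,-8,10,0,0,0,0,0,-8,10,0,0,0,0,0,-8,10]'; python3 -m inch '[0,0,0,0,0,-8,10,0,0,0,0,0,-8,10,0,0,0,0,0,-8,10,0,0,0,0,0,-8,10,0,0,0,0,0,-4,10,0,0,0,0,0,0,10,0,0,0,0,0,0,10,0,0,0,0,0,0,10]';  python3 -c "
from h import *
go([.540,-.3665,.05],1.7)"
```

```text
time: 26.3
tool_pos: [0.5389, -0.3676, 0.0509]
tcp_rot: [2.777, 1.469, -0.004]
wrist_force: [-3.4, -5.7, -1.4]
width: 0.202
grip_force: 43.7
time: 27.1
tool_pos: [0.5395, -0.3678, 0.051]
tcp_rot: [2.193, 2.249, -0.003]
wrist_force: [-0.9, -5.2, -2.5]
width: 0.199
grip_force: 43.8
t 27.1 tcp [ 539.5 -367.8   51. ] zaxis [-0.001 -0.002 -1.   ] yang 1.4 shift [1.3 0.6 0.9] turn_z -0.3 q6 -0.66
```

Now I release, rise, and measure the knob against the marks.

```bash
python3 -m inch '[0,0,0,0,0,0,25,0,0,0,0,0,0,40,0,0,0,0,0,0,45,0,0,0,0,0,0,45,0,0,-15,0,0,0,45,0,0,-30,0,0,0,45,0,0,-40,0,0,0,60,0,0,-40,0,0,0,85]'; python3 -m inch '[0,0,-40,0,0,0,85,0,0,0,0,0,0,85,0,0,0,0,0,0,85,0,0,0,0,0,0,85,0,0,0,0,0,0,85,0,0,0,0,0,0,85,0,0,0,0,0,0,85,0,0,0,0,0,0,85]'; python3 look.py w10
python3 - <<'E'
from h import *
p=dict(K=viewer.camera_params("wrist")["K"],world_to_cam=np.load("w10.npy")); im=cv2.imread("pics/w10.png")
g=proj(p,[.540,-.3665,.075])[0]; m=(im.min(2)>150).astype(np.uint8); n,l,s,c=cv2.connectedComponentsWithStats(m)
for i in range(1,n):
    if s[i,4]>15 and abs(c[i]-g).max()<60: pts=np.argwhere(l==i)[:,::-1]; print("white",s[i],rect(ray(p,pts,.075)),ray(p,c[i],.075).round(4))
C=np.array([.541,-.3665]); d=(im.max(2)<110).astype(np.uint8); n,l,s,c=cv2.connectedComponentsWithStats(d)
for i in range(1,n):
    q=ray(p,c[i],.03)[0]; r=np.linalg.norm(q[:2]-C)
    if s[i,4]>3 and .03<r<.055: print("mark",s[i,4],q.round(4),"r",r.round(4),np.degrees(np.arctan2(*(q[:2]-C)[::-1])).round(1)%360)
top=viewer.read_camera("top")[:,:,::-1].copy(); t=viewer.camera_params("top"); a=cv2.imread("pics/top0.png")
d=cv2.absdiff(a,top).max(2); print("dish/ladle diffs",[int((d[v-14:v+14,u-14:u+14]>40).sum()) for u,v in ((267,147),(249,230),(306,142),(360,143))])
hsv=cv2.cvtColor(top,cv2.COLOR_BGR2HSV); print("stones",rect(ray(t,blob((hsv[:,:,1]<60)&(hsv[:,:,2]>40),(308,203),22),.1)))
E
```

```text
time: 27.9
tool_pos: [0.54, -0.3662, 0.1778]
tcp_rot: [-2.196, -2.246, -0.0]
wrist_force: [0.7, -0.5, -0.4]
width: 0.849
grip_force: 0.0
time: 28.7
tool_pos: [0.5399, -0.3664, 0.215]
tcp_rot: [-2.195, -2.245, 0.0]
wrist_force: [-1.1, 0.3, 0.1]
width: 0.998
grip_force: 0.0
t 28.75 tcp [ 540.  -366.5  215.2] zaxis [-0.001  0.001 -1.   ] yang 1.3 shift [ 669.5 -125.1  -34.3] turn_z 1.3 q6 -0.66
white [  233    45   232   219 29350] (array([ 555., -347.]), array([206., 206.]), 90.1) [[ 0.5856 -0.3458  0.075 ]]
white [320 155   4  23  92] (array([ 539., -349.]), array([21.,  3.]), 91.3) [[ 0.5392 -0.3484  0.075 ]]
white [255 166  18   7  93] (array([ 485., -353.]), array([16.,  6.]), 1.3) [[ 0.4857 -0.3519  0.075 ]]
mark 5 [ 0.5368 -0.3153  0.03  ] r 0.0513 94.7
mark 24 [ 0.5176 -0.3216  0.03  ] r 0.0507 117.5
mark 29 [ 0.5392 -0.3253  0.03  ] r 0.0412 92.6
mark 8 [ 0.5174 -0.3293  0.03  ] r 0.044 122.4
mark 9 [ 0.5611 -0.3289  0.03  ] r 0.0426 61.9
mark 47 [ 0.5774 -0.3441  0.03  ] r 0.0428 31.5
mark 23 [ 0.5035 -0.3466  0.03  ] r 0.0424 152.0
mark 14 [ 0.4884 -0.357   0.03  ] r 0.0535 169.7
mark 10 [ 0.496  -0.3675  0.03  ] r 0.045 181.3
mark 21 [ 0.5035 -0.3886  0.03  ] r 0.0435 210.5
dish/ladle diffs [0, 0, 0, 0]
stones (array([ 503., -111.]), array([125.,  62.]), 156.7)
```

The white line is at 91.3° and the 20-minute mark at 92.6°, which is 0.2 min off. The turn-back was about 76°, so the peak was near 195°, past 30. The dishes and ladle are unmoved and nothing is held, so I hand it in.

```bash
python3 -c "
from workcell import job; print(job.finish_job())"
```

```text
the job is handed in; nothing more can be done
None
```

I handed the job in at about 29 s. The larger stone lies flat on the middle of the board with the smaller one on the level part of its top. The timer went past 30 and back to within about 0.2 min of the 20 mark, the dishes and ladle did not move, and the gripper is open and clear; the hand-in returned no verdict.

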